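Open the produce weighing station

ROBOT

A 6-joint arm with a two-finger parallel gripper is mounted at the origin on the work surface. World frame = base frame: x ahead of the robot, y to its left, z up, the work surface at z = 0. Lengths are in m, angles in rad, forces in N, time in s.
With the tool pointing down it reaches from about 0.275 to 0.875 m from the base axis. Payload 12.5 kg.
Tool frame: the origin (TCP) lies midway between the tips of the shut fingers; the grasp point (between the pads) lies 19 mm behind it; z points along the fingers, y is the direction in which the jaws open and shut (so a half turn about z gives the same grasp; the last joint's range is limited). The gripper opens to 85 mm and grips with 20 to 120 N. Pads are 22 mm wide; open, the fingers measure 114 mm over their backs; the gripper's body (76 mm by 85 mm) begins 54 mm behind the grasp point. The pads swing forward as they close: fully open they stand 13 mm farther back than shut.
Start: joints at [-1.225, 0.351, 1.652, -0, 1.139, -0.085], TCP at [0.23, -0.5, 0.198] pointing down, gripper open.
Joint ranges: [-2.75, 2.75], [-0.79, 2.1], [0.01, 2.65], [-1.57, 4.71], [0.07, 3.14], [-2.87, 2.87]. Speed limits (rad/s): [2.22, 2.22, 2.79, 3.14, 3.14, 3.14].

INTERFACE

Orientations are given as a rotation vector (axis times angle).
In Python, from plant import state, read_camera, job_done, search_frame, cut_out gives the robot as it stands.
- The arm moves only by the tool send_rows, never from a script. Its argument "moves" is a list of rows, each an object with "offset": the shift along the tool's x, y, z in cm, a list of three; "spin": the turn about the tool's z in rad. In form: [{"offset": [dx, dy, dz], "spin": spin}, ...]. A call has 1 to 10 rows; each row is the pose to reach, as a shift and turn from the pose measured when the call began, along the tool's axes at that moment; what a row does not reach only later rows make up. A row lasts 1/8 s, in which the tool goes at most 62.5 mm and 10.7 degrees, less where a joint would pass 70% of its speed; a pose out of reach is approached as far as the arm can. A call with a gripper value outside its range is refused whole. "hand" is the opening, from -1 (shut) to 1 (fully open), set as the call begins (left out, the last holds). The fingers move at their own pace and stop on an object; "newtons" is the grip in N (left out, the last holds). Time passes only in rows, so rows that repeat a pose let the fingers close. It gives the time, the measured TCP pose, the force and the opening at its end, in the units of the state.
- state(): the state, without advancing time (a new reading comes with each control period).
- read_camera(name): name is "side" or "top"; returns a dict with "frame" (420x560x3 uint8, blue, green, red), "K" (3x3 intrinsics, pixels), "R" (3x3) and "t" (3): a world point X has camera coordinates R X + t. Camera axes: x right, y down, z forward; pixel columns grow to the right and rows downward; lengths in m; the calibration is good to about 2 mm. A picture is of the moment at which its call begins. There is no depth.
- job_done(): hands the job in, once; it reports no verdict.
Trained networks look in a picture, given as the dict that the camera call returned (one of the last four; its "shot" number tells which), for a name from the list of things; names that differ only in an ending like _2 or _b are one class to them, and where a whole thing is asked for, a point or a joint stands for the part that bears it (a point fixed in the world has none). Each returns a list of dicts, best first, with "score" (0 to 1); they miss things now and then, are a little off and sometimes report something else, mostly with a low value. They report only what shows in the picture. A call takes as long as a camera call. They do not tell look-alikes from the thing itself.
- search_frame(label, picture): "position" ([x, y, z] in m, in world coordinates, good to about 4 mm: the middle of the surface that is visible of it).
- cut_out(label, picture): "mask" (420x560 bool, what is visible of it).
The state is a dict: "time": time; "joints": joint angles; "qd": joint speeds; "effort": joint torques, N m; "tool_pos": TCP position; "tcp_rot": TCP orientation; "contact_force": force on the tool from outside, world axes, zero at the start; "moment": the same for the moment, N m; "width": opening from 0.0 (shut) to 1.0 (fully open).
Only numpy, scipy, OpenCV 4.12 (cv2) and the standard library are available. Lean on these libraries where they do the work, as an engineer would, in place of code of your own. Each camera call takes 0.05 s, during which the arm holds its last target. There are 200 camera calls.

TASK

Get the weighing station ready for the next packer, using only the closed fingertips: push the raised end of the indicator's rocker switch down until it is fully on, then press the round key to zero the scale, then the long bar key to start the batch, and last press the plunger of the desk bell to call the packer. Press each one right down and let it come back up before the next; leave the square key alone. Do not pick up, lift or shift the bell or anything else on the table.

Things in the scene. Friction and masses are not known exactly. Their poses are not given: they have to be found in the camera images.
- indicator: White box fixed on the table, 160 (its x) by 280 mm (its y), flat panel 60 mm high. Origin under its centre; -x is its front, towards the robot. Display bar 77 mm high along the far side, 29 to 75 mm behind the centre. In a row 30 mm in front of the centre: keys at y = +30, -35, -100 mm (in any order), rocker at y = +105 mm. The scale platform with a tub (rim 173 mm high) stands over 0.75 m from the robot.
- rocker (a joint): Power rocker of the indicator, a grey paddle 56 mm long (along the box's x), 30 mm wide, 8 mm thick, in a thin black frame at the +y end of the row. Hinged across its middle, the hinge 72 mm above the table. Value in rad: 0 to 0.05 at the start = off, front end (towards the robot) raised; 0.4 = fully on, front end down. It takes 1.5 to 3 N, pushed down near its front end, and stays where it is left.
- rocker_press (a point): Point on top of the rocker paddle near its front end, 23 mm from the hinge: the place to push straight down. It starts about 80 mm above the table and goes down about 9 mm until fully on; it moves with the paddle.
- round_key (a joint): Travel of the round key in m: 0 up, 0.006 fully down. It starts to give at 1.5 N, is fully down at 5 N and springs back when let go. Press it right down for a moment.
- round_top (a point): Centre of the top of the round key: grey, 28 mm diameter, top 76 mm above the table, on a square aluminium plate 46 mm wide and 6 mm thick. The three keys change places in the row from start to start.
- bar_key (a joint): Travel of the long bar key in m: 0 up, 0.006 fully down. It starts to give at 1.5 N, is fully down at 5 N and springs back when let go. Press it right down for a moment.
- bar_top (a point): Centre of the top of the long bar key: grey, 16 mm (box's x) by 42 mm (box's y), top 76 mm above the table, on a like plate. The three keys change places in the row from start to start.
- square_key (a joint): Travel of the square key in m: 0 up, 0.006 fully down. It starts to give at 1.5 N, is fully down at 5 N and springs back when let go. To be left alone.
- square_top (a point): Centre of the top of the square key, to be left alone: grey, 26 x 26 mm, top 76 mm above the table, on a like plate. The three keys change places in the row from start to start.
- round_base: Aluminium 46 x 46 x 6 mm plate that carries the round key; origin under its centre, on the panel.
- bar_base: Aluminium 46 x 46 x 6 mm plate that carries the long bar key; origin under its centre, on the panel.
- bell_base: Desk bell, loose on the table: steel dome on a black foot of 86 mm diameter, dome 76 mm wide and 48 mm high, 0.35 kg or so. Origin under its centre, z up.
- bell_plunger (a joint): Travel of the bell's plunger in m: 0 up, 0.006 fully down. It starts to give at 1.5 N, is fully down at 5 N and springs back. Press it right down for a moment to ring.
- bell_top (a point): Centre of the top of the bell's plunger, a steel pin of 16 mm diameter that stands up from the middle of the dome; top 62 mm above the table.
- can_a: Bystander, loose: flat food can, 84 mm diameter, 42 mm high, behind the bell. Origin under its centre, on the table.
- can_b: Bystander, loose: smaller food can, 66 mm diameter, 80 mm high, out to one side. Origin under its centre, on the table.
- jar: Bystander, loose: screw-top jar, 68 mm diameter, 90 mm high, behind the indicator. Origin under its centre, on the table.
- onion: Bystander, loose: onion, 74 mm diameter, 72 mm high, behind the indicator. Origin under its centre, on the table.
- marker: Bystander, loose: marker pen with square-section body lying across in front of the bell, 18 x 140 x 18 mm, long along its y. Origin under its centre, on the table.
- tape_roll: Bystander, loose: roll of packing tape lying flat, 100 mm diameter, 48 mm high, out to one side. Origin under its centre, on the table.
- tea_box: Bystander, loose: small cardboard box, 70 x 110 x 65 mm, out to one side. Origin under its centre, on the table.
There are look-alikes about, which are no part of the job. What is shaped like the bell_base but purple or red is not meant.

How it is judged:
On the way, in this order (a step that is already met when the one before it is completed fails the run):
1. the rocker is fully on, no key pressed (value of joint rocker above 0.3 rad and value of joint each of round_key, bar_key, square_key below 0.002 m), for 0.1 s.
2. the round key is pressed down by the fingers, the other keys up (value of joint rocker above 0.3 rad and value of joint round_key above 0.004 m and value of joint each of bar_key, square_key below 0.002 m and contact force between the fingers and round_base above 0.3 N), for 0.1 s.
3. the long bar key is pressed down by the fingers, the other keys up (value of joint rocker above 0.3 rad and value of joint bar_key above 0.004 m and value of joint each of round_key, square_key below 0.002 m and contact force between the fingers and bar_base above 0.3 N), for 0.1 s.
4. the bell's plunger is pressed down by the fingers, all keys up (all of step 1 and value of joint bell_plunger above 0.004 m and contact force between the fingers and bell_base above 0.3 N), for 0.1 s.
At the end, for the whole second after the job is handed in: The rocker is on (past 0.3 of 0.4 rad), the three keys and the bell's plunger are up again (within 2 mm), the bell stands upright at rest within 25 mm of where it stood, and every bystander is within 25 mm of its place (all of step 1 and value of joint bell_plunger below 0.002 m and height (world z) of bell_base below 0.004 m and angle between bell_base's own z axis and vertical below 0.1 rad and distance of each of bell_base, can_a, can_b, jar, onion, marker, tape_roll, tea_box from where it was at the start of the episode below 0.025 m and linear speed of bell_base below 0.02 m/s); the robot touches nothing.
It fails at once if the square key is pressed (value of joint square_key above 0.003 m).
It fails at once if a key or the bell is pressed while the scale is still switched off (value of joint rocker below 0.25 rad and value of joint any of round_key, bar_key, bell_plunger above 0.004 m).
It fails at once if the bell is lifted, tipped over or shoved away (more than 8 mm up, 0.3 rad, 25 mm) (height (world z) of bell_base above 0.008 m or angle between bell_base's own z axis and vertical above 0.3 rad or distance of bell_base from where it was at the start of the episode above 0.025 m).
It fails at once if a bystander is lifted, carried or knocked more than 25 mm from its place (distance of any of can_a, can_b, jar, onion, marker, tape_roll, tea_box from where it was at the start of the episode above 0.025 m or height (world z) of any of can_a, can_b, jar, onion, marker, tape_roll, tea_box above 0.012 m).
It also fails if it takes over 61 s, if anything falls off the work surface, if the arm or the gripper's body presses on something with over 40 N, if the wrist force passes 120 N, or if a joint passes its speed limit or range.

## Working session

There is one attempt and no reset: what is moved stays moved. The work goes in short steps, Python scripts to look and compute and a tool call to move; the robot and the scene stay as the last step left them, time stands still between calls to the robot, and variables do not carry over. Pictures are saved under pics/ and viewed, about 8 in all and at most 12, crops included, and the job is handed in when it is done.

Besides the shell and the picture viewer there is one more tool, called after "Emit:" as name([rows], argument=value, ...), one row to a line, values as JSON. send_rows: Moves the arm, as the interface text tells. Its arguments: {"type":"object","properties":{"moves":{"type":"array","items":{"type":"object","properties":{"offset":{"type":"array","items":{"type":"number"}},"spin":{"type":"number"}}}},"hand":{"type":"number"},"newtons":{"type":"number"}},"required":["moves"]}

```bash
mkdir -p pics
cat > h.py <<'E'
from plant import *
import numpy as np, cv2
def proj(c,X):
    p=c["K"]@(c["R"]@np.array(X,float)+c["t"]); return p[:2]/p[2]
def at_z(c,u,v,z):
    d=c["R"].T@np.linalg.inv(c["K"])@np.array([u,v,1.]); o=-c["R"].T@c["t"]
    return o+d*(z-o[2])/d[2]
E
python3 - <<'E'
from h import *
s=state(); print(s)
for n in("top","side"):
    c=read_camera(n); cv2.imwrite(f"pics/{n}1.png",c["frame"])
    print(n,(-c["R"].T@c["t"]).round(3))
    for l in("indicator","rocker","rocker_press","round_top","bar_top","square_top","bell_base","bell_top","marker"):
        for r in search_frame(l,c)[:3]: print(l,round(r["score"],2),np.round(r["position"],3),proj(c,r["position"]).round())
E
```

```text
{'time': 0.0, 'joints': array([-1.22463049e+00,  3.51262809e-01,  1.65244739e+00,  1.86337128e-05,
        1.13907859e+00, -8.45788859e-02]), 'qd': array([-5.68455485e-04,  6.85458999e-05,  1.93947862e-03,  2.06775784e-03,
        1.05442243e-03, -3.61982674e-03]), 'effort': array([ 1.75320263e-03, -5.06093502e+01, -2.91405183e+01,  4.44366583e-05,
        4.50480671e-03, -1.48630573e-05]), 'tool_pos': array([ 0.2295616 , -0.49938781,  0.19783503]), 'tcp_rot': array([-3.06785401e+00, -6.71127654e-01,  2.18613318e-04]), 'contact_force': array([-0.6201069 ,  0.04176201, -0.04242382]), 'moment': array([-0.00885516, -0.03857921,  0.02073947]), 'width': 1.0004556719737883}
top [3.540e-01 1.000e-03 1.195e+00]
indicator 0.56 [0.582 0.158 0.061] [229. 211.]
indicator 0.5 [0.699 0.214 0.051] [210. 170.]
rocker 0.63 [0.551 0.258 0.075] [190. 222.]
rocker 0.44 [ 0.457 -0.225  0.017] [372. 258.]
rocker_press 0.49 [0.547 0.262 0.077] [189. 223.]
round_top 0.25 [ 0.536 -0.205  0.033] [364. 228.]
bell_base 0.82 [ 0.56  -0.059  0.036] [310. 220.]
bell_base 0.72 [ 0.549 -0.335  0.037] [413. 223.]
bell_base 0.68 [ 0.534 -0.203  0.033] [364. 229.]
marker 0.22 [0.544 0.057 0.074] [267. 224.]
side [0.511 0.795 0.916]
indicator 0.7 [0.586 0.218 0.058] [269. 274.]
rocker 0.8 [0.551 0.261 0.074] [282. 285.]
rocker 0.72 [0.543 0.19  0.076] [287. 261.]
rocker_press 0.85 [0.546 0.268 0.076] [285. 287.]
rocker_press 0.18 [0.694 0.109 0.069] [231. 236.]
bar_top 0.43 [0.542 0.191 0.073] [287. 261.]
square_top 0.44 [0.538 0.058 0.075] [290. 221.]
bell_base 0.85 [ 0.556 -0.329  0.03 ] [288. 145.]
bell_base 0.68 [ 0.544 -0.189  0.03 ] [291. 172.]
bell_base 0.58 [ 0.569 -0.042  0.034] [281. 204.]
marker 0.74 [ 0.459 -0.21   0.019] [317. 171.]
marker 0.45 [0.701 0.231 0.054] [223. 278.]
```

View pics/top1.png

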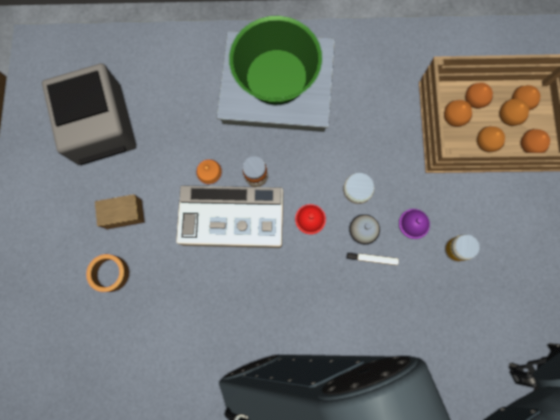

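View pics/side1.png

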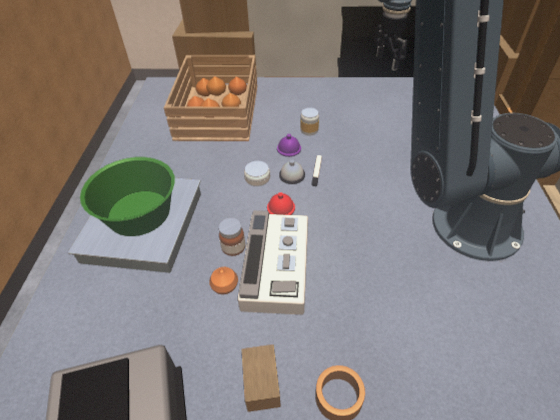

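Top view: rocker at about (190,224), bar (218,226), round (242,226), square (267,227), and steel bell (365,229). The red and purple bells are decoys. Next I'll view enlarged crops.

Run:
```python
import cv2,numpy as np
t=cv2.imread("pics/top1.png"); s=cv2.imread("pics/side1.png")
a=cv2.resize(t[180:250,170:290],None,fx=6,fy=6,interpolation=cv2.INTER_CUBIC)
cv2.imwrite("pics/a.png",a)
b=cv2.resize(s[205:315,235:315],None,fx=5,fy=5,interpolation=cv2.INTER_CUBIC)
c=cv2.resize(t[205:250,345:385],None,fx=9,fy=9,interpolation=cv2.INTER_CUBIC)[:,:]
o=np.zeros((550,770,3),np.uint8);o[:,:400]=b;o[:405,405:765]=c
cv2.imwrite("pics/b.png",o)
```

```text
(no output)
```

View pics/a.png

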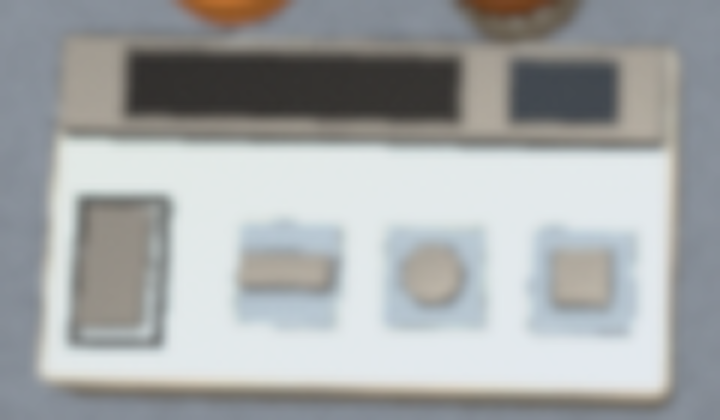

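View pics/b.png

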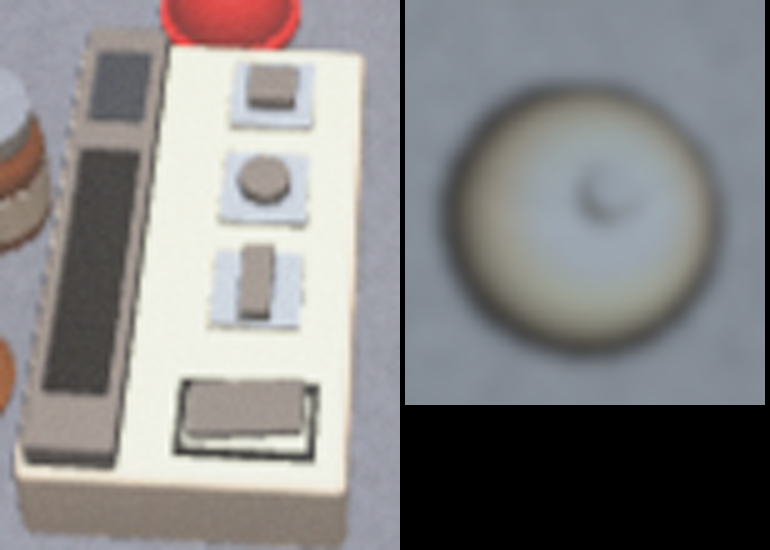

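Top crop: bar (288,270), round (434,274), square (582,278), rocker paddle centre (113,266). The bell plunger is at (603,195) in its tile. Now I'll turn these into positions, checking each view against the other.

Run:
```python
from h import *
T=read_camera("top");S=read_camera("side")
f=lambda x,y,k,u,v:(u+(x+.5)/k-.5,v+(y+.5)/k-.5)
def tri(p,q):
    A=[];b=[]
    P=[c["K"]@np.c_[c["R"],c["t"]] for c in(T,S)]
    h=cv2.triangulatePoints(P[0],P[1],np.array(p,float).reshape(2,1),np.array(q,float).reshape(2,1));return (h[:3]/h[3]).ravel()
pts={"round":((434,274),(264,180),.076),"bar":((288,270),(257,280),.076),"square":((582,278),(272,86),.076),"rocker":((113,266),(245,408),.076)}
for n,(a,b,z) in pts.items():
    p=f(*a,6,170,180);q=f(*b,5,235,205)
    print(n,at_z(T,*p,z).round(4),at_z(S,*q,z).round(4),tri(p,q).round(4))
p=f(603-405,195,9,345,205);print("bell top",at_z(T,*p,.062).round(4))
p=f(585-405,215,9,345,205);print("bell dome c",at_z(T,*p,.01).round(4))
for n,a in {"fl":(40,380),"fr":(667,388)}.items():
    print(n,at_z(T,*f(*a,6,170,180),.06).round(4))
s=cv2.imread("pics/side1.png")
cv2.imwrite("pics/c.png",cv2.resize(s[145:195,265:330],None,fx=10,fy=10,interpolation=cv2.INTER_CUBIC))
```

```text
round [0.5403 0.122  0.076 ] [0.5437 0.1271 0.076 ] [0.5425 0.1225 0.0699]
bar [0.5427 0.1859 0.076 ] [0.5452 0.1906 0.076 ] [0.5445 0.1868 0.0703]
square [0.5379 0.0574 0.076 ] [0.5414 0.0621 0.076 ] [0.5401 0.0575 0.0703]
rocker [0.5452 0.2627 0.076 ] [0.5484 0.2649 0.076 ] [0.5471 0.2633 0.073 ]
bell top [ 0.5368 -0.2055  0.062 ]
bell dome c [ 0.539  -0.2092  0.01  ]
fl [0.4974 0.2969 0.06  ]
fr [0.4914 0.021  0.06  ]
```

View pics/c.png

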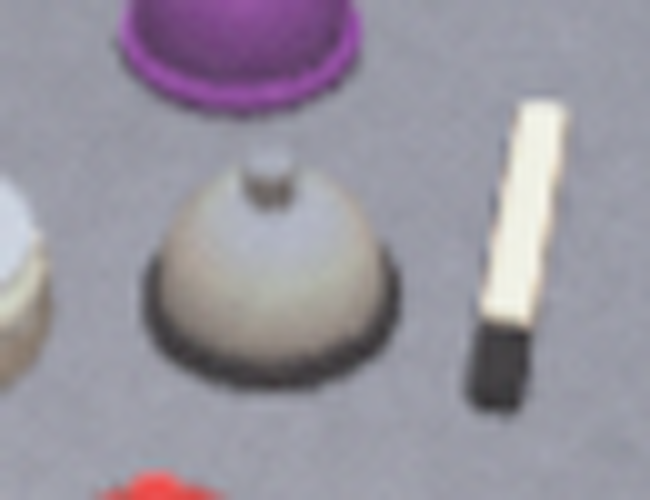

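Heights come out at 70–73 mm against the true 76 mm. The two views differ by about 5 mm in y, so I'll use averages: rocker press (0.524, 0.265), round (0.542, 0.124), bar (0.544, 0.188), bell (0.538, -0.203). I'll shut the fingers, align with the world axes and travel high.

Emit:
send_rows([
  {"offset": [3.7, -3.5, 0], "spin": 0.06},
  {"offset": [7.4, -7.1, 0], "spin": 0.11},
  {"offset": [11.1, -10.6, 0], "spin": 0.16},
  {"offset": [14.8, -14.2, 0], "spin": 0.22},
  {"offset": [18.4, -17.7, 0], "spin": 0.27},
  {"offset": [22.1, -21.2, 0], "spin": 0.33},
  {"offset": [25.8, -24.8, 0], "spin": 0.38},
  {"offset": [29.5, -28.3, 0], "spin": 0.431},
  {"offset": [29.5, -28.3, 0], "spin": 0.431},
  {"offset": [29.5, -28.3, 0], "spin": 0.431},
], hand=-1)

```text
time: 2.35
tool_pos: [0.3795, -0.1197, 0.1985]
tcp_rot: [3.141, 0.001, 0.0]
contact_force: [0.1, 0.3, 0.3]
width: 0.0
```

Emit:
send_rows([
  {"offset": [1.8, -4.8, 0], "spin": 0},
  {"offset": [3.6, -9.6, 0], "spin": 0},
  {"offset": [5.4, -14.4, 0], "spin": 0},
  {"offset": [7.2, -19.2, 0], "spin": 0},
  {"offset": [9.0, -24.1, 0], "spin": 0},
  {"offset": [10.9, -28.9, 0], "spin": 0},
  {"offset": [12.7, -33.7, 2], "spin": 0},
  {"offset": [14.5, -38.5, 5], "spin": 0},
  {"offset": [14.5, -38.5, 9.5], "spin": 0},
  {"offset": [14.5, -38.5, 9.5], "spin": 0},
])

```text
time: 3.6
tool_pos: [0.523, 0.2634, 0.1004]
tcp_rot: [3.139, -0.0, -0.009]
contact_force: [-0.5, -0.1, 0.8]
width: -0.001
```

Run:
```python
from h import *
s=state();print(s["tool_pos"],s["contact_force"])
T=read_camera("top");S=read_camera("side")
p=proj(S,s["tool_pos"]);q=proj(T,s["tool_pos"]);print(p,q)
a=cv2.resize(S["frame"][220:320,240:330],None,fx=5,fy=5,interpolation=cv2.INTER_CUBIC)
b=cv2.resize(T["frame"][180:250,170:230],None,fx=5,fy=5,interpolation=cv2.INTER_CUBIC)
o=np.zeros((500,760,3),np.uint8);o[:,:450]=a;o[:350,455:755]=b
cv2.imwrite("pics/d.png",o)
```

```text
[0.52295664 0.26342112 0.10043917] [-0.52949259 -0.08957925  0.77708853]
[294.31831873 280.17755382] [185.66649786 230.91476039]
```

View pics/d.png

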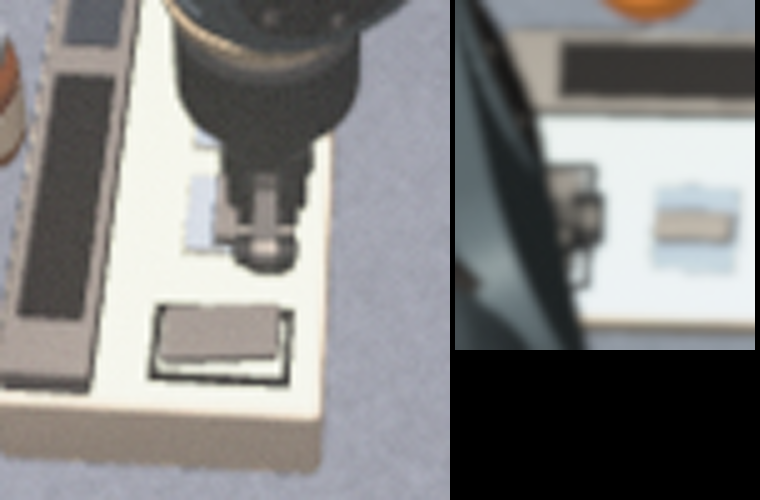

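Side tile: the fingertip's lower end is near (268,272), while the projected TCP is at (271,301), about 6 px away. I'll check that with the arm settled and the predicted points marked before pressing.

Run:
```python
from h import *
s=state();S=read_camera("side");s2=state();T=read_camera("top")
print(s["tool_pos"],s2["tool_pos"],s2["width"],s["joints"])
def crop(c,u,v,w,h,k):
    a=cv2.resize(c["frame"][v:v+h,u:u+w],None,fx=k,fy=k,interpolation=cv2.INTER_CUBIC)
    t=s2["tool_pos"]
    for d,col in(((0,0,0),(0,0,255)),((0,.0,.073),(0,255,0)),((0,0,.03),(255,0,0))):
        p=((proj(c,t+np.array(d))-[u,v]+.5)*k-.5).astype(int);cv2.drawMarker(a,tuple(map(int,p)),col,0,14,1)
    return a
a=crop(S,235,190,100,120,5);b=crop(T,150,170,70,90,4)
o=np.zeros((600,790,3),np.uint8);o[:,:500]=a;o[:360,505:785]=b
cv2.imwrite("pics/e.png",o)
```

```text
[0.52511532 0.26427741 0.10447567] [0.52547922 0.26462141 0.1052764 ] -0.0024459423050278177 [ 3.87274224e-01  5.26730578e-01  1.63488473e+00 -4.55535430e-04
  9.79474538e-01  1.95899183e+00]
```

View pics/e.png

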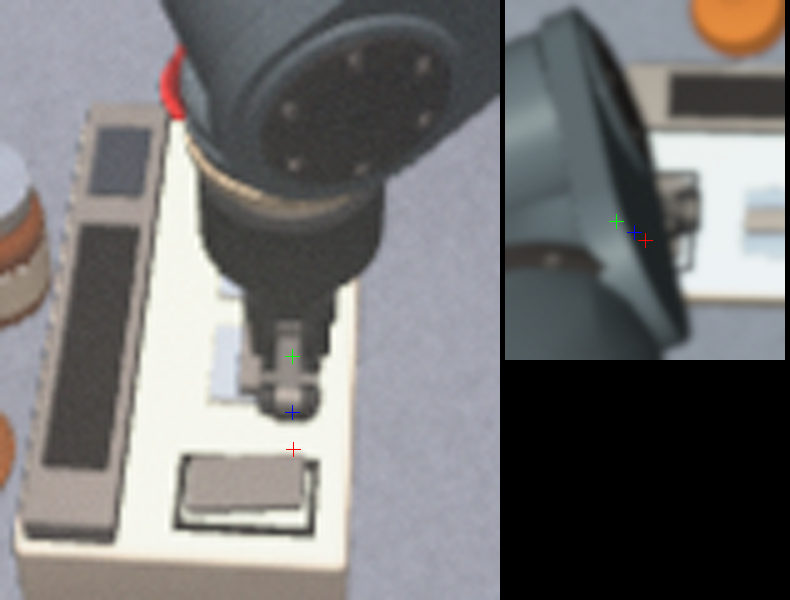

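The tip appears higher, or further toward -y, than the reported TCP. I'll settle this by descending slowly with force feedback. The rocker is the only thing in reach there.

Emit:
send_rows([
  {"offset": [-0.1, 0, 0.5], "spin": 0},
  {"offset": [-0.1, 0, 1.0], "spin": 0},
  {"offset": [-0.1, 0, 1.5], "spin": 0},
  {"offset": [-0.1, 0, 2.0], "spin": 0},
  {"offset": [-0.1, 0, 2.0], "spin": 0},
  {"offset": [-0.1, 0, 2.0], "spin": 0},
])

```text
time: 4.55
tool_pos: [0.5246, 0.2649, 0.0855]
tcp_rot: [-3.141, 0.001, -0.004]
contact_force: [0.8, -0.2, 0.4]
width: -0.001
```

Run:
```python
from h import *
s2=state();S=read_camera("side");T=read_camera("top")
print(s2["tool_pos"],s2["contact_force"],s2["width"])
for n,c in(("s",S),("t",T)):
  for l in("rocker","rocker_press"):
    for r in search_frame(l,c)[:2]: print(n,l,round(r["score"],2),np.round(r["position"],3))
def crop(c,u,v,w,h,k):
    a=cv2.resize(c["frame"][v:v+h,u:u+w],None,fx=k,fy=k,interpolation=cv2.INTER_CUBIC)
    t=s2["tool_pos"]
    for d,col in(((0,0,0),(0,0,255)),((0,.0,.03),(255,0,0))):
        p=((proj(c,t+np.array(d))-[u,v]+.5)*k-.5).astype(int);cv2.drawMarker(a,tuple(map(int,p)),col,0,14,1)
    return a
cv2.imwrite("pics/f.png",crop(S,255,240,60,60,10))
```

```text
[0.52460168 0.26489683 0.08551278] [ 0.82940285 -0.17746157  0.42144691] -0.0011645906524787798
s rocker_press 0.79 [0.546 0.268 0.077]
t rocker 0.27 [0.537 0.122 0.066]
```

View pics/f.png

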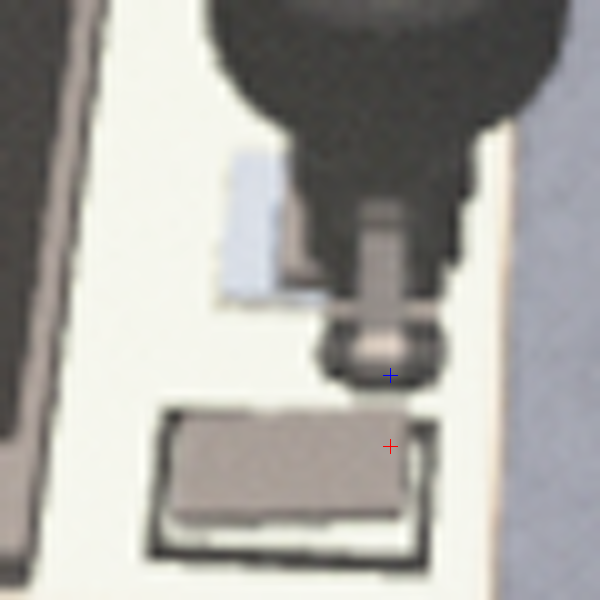

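The tip's dark part ends at (385,390), with a light patch below it at (380,400). The fingertips may be pale against the white panel. I'll difference this frame against the first one.

Run:
```python
from h import *
s=state();S=read_camera("side");o=cv2.imread("pics/side1.png")
d=np.abs(S["frame"].astype(int)-o).max(2)
print(proj(S,s["tool_pos"]))
for v in range(272,296): print(v,d[v,284:304])
```

```text
[293.60208706 284.19320845]
272 [  5   5   7  68 149 157 149 112  98  99 104 139 150 150 134  28   4   6
   5   6]
273 [  6   6   5  89 156 156 143  82  65  65  65 121 158 160 159  67   2   6
   5   7]
274 [  9   5  36 115 139 146 105  51  40  36  39  90 135 141 140  81   5   8
   4   6]
275 [  6   6  60 135 145 143 105  78  69  69  64 105 136 139 143  86   3   6
   5   8]
276 [  6   8  38 126 156 162 139 125 117 119 120 144 159 162 142  69   3   5
   6   7]
277 [  8   7   2  93 167 168 158 147 146 145 146 158 170 166 139  25   4   6
   5   6]
278 [  8   7   5  19  34  88 148 163 163 164 165 170 171 116  76   3   8   5
   7   6]
279 [ 7  6  6  5  4  9 57 74 73 73 75 77 45 18  9  1  7  6  8  8]
280 [ 9  8  9 11  9  9 16 20 26 22 27 18  4  4  7  6  6  5  7  8]
281 [7 8 9 6 9 8 9 9 5 9 5 7 9 6 9 7 7 7 8 7]
282 [ 9  8 10  8 10  6  7  8  8  9 14  5  2  4  3  5  7  6  7  8]
283 [ 7  6 11  8  9  4  6  8  7  8  9  6  3  2  7  8  9  7  7  6]
284 [ 8  5 10  6  5  8  9  9  9 12  7  8  7  3  4  8  7  7  7  8]
285 [ 5  9  3 10  7 10  7  8 10  7  9  4  6  5  7  7  6  4  8  8]
286 [12  5  7  9  7  7  4  3  6  8  5  4 10  4  2  7  6  8  6  8]
287 [10  7  7 10 11  6  8  6 11  6  2  6 11  6  8  9  6  6  6  6]
288 [ 7  6 12  7  5  3  9 10  8 10  5  4  8  5  7  7  7  5  8  5]
289 [6 9 7 9 8 2 8 7 8 8 9 6 7 8 9 6 6 6 5 7]
290 [ 9  8  6  9  5  9  6  9  9  6  8  7  8  7 13  8  5  6  7  6]
291 [ 2  5  6  6  5  4  6  8  4  4  3  9  6  8 13  6  7  6  6  7]
292 [ 8  4  5 11 11 10  9 12  9 10  6 10 11  1 10  7  6  8  7 10]
293 [ 7  8  7  9 10  8  6  7  6  8  6  8 10  4  6  5  6  6  7  8]
294 [11 11 11 10 12 11  7  8  7  9  7  8  6  1  8  6  6  8  8  8]
295 [ 3  7  9  7  7  4  7 11  6  6  7  8  4  1  9  6  6  7  7  7]
```

Emit:
send_rows([
  {"offset": [0, 0, 0.2], "spin": 0},
  {"offset": [0, 0, 0.4], "spin": 0},
  {"offset": [0, 0, 0.6], "spin": 0},
  {"offset": [0, 0, 0.8], "spin": 0},
  {"offset": [0, 0, 0.8], "spin": 0},
  {"offset": [0, 0, 0.8], "spin": 0},
])

```text
time: 5.65
tool_pos: [0.5246, 0.2649, 0.0776]
tcp_rot: [-3.141, 0.001, -0.005]
contact_force: [0.3, 0.2, 0.6]
width: -0.0
```

Run:
```python
from h import *
s=state();S=read_camera("side");o=cv2.imread("pics/side1.png")
d=np.abs(S["frame"].astype(int)-o).max(2)
print(s["tool_pos"],s["contact_force"],proj(S,s["tool_pos"]))
for v in range(276,296): print(v,d[v,270:304])
```

```text
[0.52464808 0.26488518 0.07760613] [0.31286105 0.17366083 0.58165231] [293.60373355 286.05251195]
276 [  6   6   6   8   8   7   5   5   5   7   7   6   5   7   6   8  19 101
 138 140 120  52  36  37  40  94 136 141 143  65   3   6   6   8]
277 [  7   8   6   7   8   6   7   6   8   8   6   7   6   6   7   7  66 134
 142 145 120  73  62  66  63 106 137 142 144  86   6   6   6   5]
278 [  5   6   6   7   8   7   8   7   6   6   6   6   7   5   7   7  41 122
 162 160 139 122 114 116 112 138 156 158 162  69   2   5   6   7]
279 [  6   5   6   5   7   6   6   8   4   5   6   7   5   5   7   5   3  96
 171 172 154 148 143 144 142 157 165 166 152  28   3   6   6   7]
280 [  6   9  10  11   8   9  13  12   9   8   9  10   9  10   6  10  10  67
 113 121 129 131 133 130 134 150 168 129  77   7   5   5   6  10]
281 [10  6  2  6  8  5  6  6  6  4 13  5 10  9  7  8  6 14 18 25 24 28 46 48
 51 63 91 70 32  3  6  7  7  9]
282 [10  9  4  9  8  5  8  6  9  8  5  5  2  6  6  8  7  7 11  6  6  8  1  6
  6  3  1  3  2  8  7  6  5  5]
283 [ 9  3  3  7  8  6  8  8  7 11  5  9  5  7  6  6 11  7  7  8  8  
[... 647 characters left out ...]
 5  7 10  6  9
  9  6  7  1 10  7  7  5  6  6]
290 [ 4  9 12  9  8  7 10  4  9  8  8 11 10  8  7  5  7  8  1  9  4 11  9  5
  5  8  4  6 11  8  5  7  7  6]
291 [ 7 10  7  9  7  4  3  2  8  5  6  3  4  9  3  3  6  4  3  7  4  8  4  6
  4  9  7  4  8  7  8  6  5  6]
292 [ 3 10  6  7 10 10  9 12  6  6  8 10  8 10  7  6  6  7 14 13 10 10 12 14
  9 11 10  3  8  7  6  9  6  9]
293 [ 3  8 11 10 11  9 11 11 10 13  9  7 11  7  7  6  7  8  9  7  6  7  8  6
  7  6  8  3  7  4  5  6  7  8]
294 [ 2  4  8  3  8  8  5  8  9 11 13 13  6 11  7  9 15 10 13 11  8  7  6 10
  6  9  6  4  9  6  6  7  7  9]
295 [10  3  2  2  3  1  3  5  2  7  2  3  3  5  2  4  9  5  8  7  7  7  9  7
  7  6  3  2 10  5  6  7  8  8]
```

No contact yet at reported z = 0.0776. The first frames show the gripper unobstructed at a known pose, so I'll compare the TCP projection there.

Run:
```python
from h import *
T=read_camera("top");S=read_camera("side")
t=np.array([0.22956,-0.49939,0.19784]);a=np.array([.4176,-.909,0])
def crop(c,f,k,w,h):
    m=proj(c,t);u,v=int(max(0,min(560-w,m[0]-w/2))),int(max(0,min(420-h,m[1]-h/2)))
    im=cv2.resize(cv2.imread(f)[v:v+h,u:u+w],None,fx=k,fy=k,interpolation=cv2.INTER_CUBIC)
    for X,col in((t,(0,0,255)),(t+[0,0,.013]+.0425*a,(0,255,0)),(t+[0,0,.013]-.0425*a,(255,255,0)),(t+[0,0,.073],(255,0,255))):
        p=(proj(c,X)-[u,v]+.5)*k-.5;cv2.drawMarker(im,tuple(int(x) for x in p),col,0,16,2)
    print(m,u,v);return im
o=np.hstack([crop(T,"pics/top1.png",5,76,110),crop(S,"pics/side1.png",6,68,92)[:550].copy() if 0 else cv2.copyMakeBorder(crop(S,"pics/side1.png",6,68,90),0,10,0,0,0)])
cv2.imwrite("pics/g.png",o)
s=state(); q=at_z(S,292.5,281,s["tool_pos"][2]);print(q,s["tool_pos"])
```

```text
[519.27202582 354.19093819] 481 299
[384.79187371  75.45270564] 350 30
[0.52757648 0.2509749  0.07765949] [0.52464803 0.26487442 0.07765949]
```

View pics/g.png

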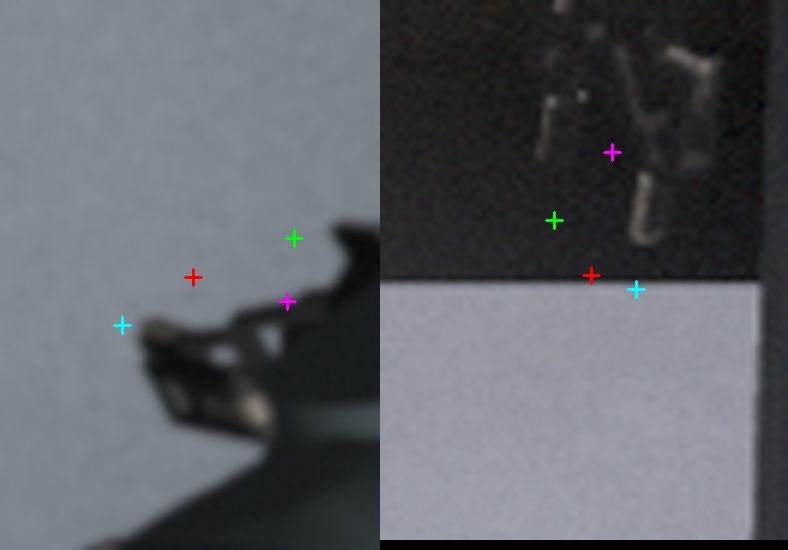

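Run:
```python
from h import *
T=read_camera("top");S=read_camera("side")
P=[c["K"]@np.c_[c["R"],c["t"]] for c in(T,S)]
t=np.array([0.22956,-0.49939,0.19784]);a=np.array([.4176,-.909,0]);x=np.array([.909,.4176,0])
for p,q in(((511,363.4),(393.3,70.3)),((509.5,366),(393.3,70.3)),((513,362.5),(392.5,70.))):
    h=cv2.triangulatePoints(P[0],P[1],np.array(p,float).reshape(2,1),np.array(q,float).reshape(2,1));X=(h[:3]/h[3]).ravel()
    d=X-t;print(X.round(4),"tool x,y,up",(d@x).round(4),(d@a).round(4),d[2].round(4), proj(T,X)-p,proj(S,X)-q)
```

```text
[ 0.2152 -0.4593  0.2387] tool x,y,up 0.0036 -0.0425 0.0409 [-0.13868538  0.6485127 ] [-0.46750228 -0.06680622]
[ 0.2128 -0.4558  0.2401] tool x,y,up 0.003 -0.0466 0.0423 [ 0.14099075 -0.66686957] [0.48132323 0.06423278]
[ 0.2167 -0.4645  0.237 ] tool x,y,up 0.0029 -0.0371 0.0392 [-0.13602772  0.63925097] [-0.45995106 -0.06618046]
```

Triangulating the open finger shows x and y of the tool are right. The real tip sits about 25 mm higher than the nominal TCP, so contact should come near reported z ≈ 0.058. I'll descend in small steps and watch the force.

Emit:
send_rows([
  {"offset": [0, 0, 0.3], "spin": 0},
  {"offset": [0, 0, 0.6], "spin": 0},
  {"offset": [0, 0, 0.9], "spin": 0},
  {"offset": [0, 0, 1.2], "spin": 0},
  {"offset": [0, 0, 1.4], "spin": 0},
  {"offset": [0, 0, 1.4], "spin": 0},
])

```text
time: 6.65
tool_pos: [0.5246, 0.2649, 0.0635]
tcp_rot: [-3.141, 0.001, -0.004]
contact_force: [0.4, -0.8, 0.1]
width: 0.002
```

Emit:
send_rows([
  {"offset": [0, 0, 0.2], "spin": 0},
  {"offset": [0, 0, 0.4], "spin": 0},
  {"offset": [0, 0, 0.5], "spin": 0},
  {"offset": [0, 0, 0.5], "spin": 0},
])

```text
time: 7.15
tool_pos: [0.5246, 0.2648, 0.0584]
tcp_rot: [-3.141, 0.001, -0.004]
contact_force: [-0.1, -0.5, -1.0]
width: 0.003
```

Emit:
send_rows([
  {"offset": [0, 0, 0.2], "spin": 0},
  {"offset": [0, 0, 0.4], "spin": 0},
  {"offset": [0, 0, 0.4], "spin": 0},
])

```text
time: 7.52
tool_pos: [0.5245, 0.2648, 0.0542]
tcp_rot: [-3.141, 0.001, -0.004]
contact_force: [-0.7, -0.2, 1.2]
width: -0.003
```

Emit:
send_rows([
  {"offset": [0, 0, 0.2], "spin": 0},
  {"offset": [0, 0, 0.4], "spin": 0},
  {"offset": [0, 0, 0.4], "spin": 0},
])

```text
time: 7.9
tool_pos: [0.5244, 0.2648, 0.05]
tcp_rot: [-3.141, 0.001, -0.003]
contact_force: [-0.2, -0.1, 0.4]
width: 0.002
```

Run:
```python
from h import *
F=[];
for i in range(5):
    S=read_camera("side");s=state();F.append(s["contact_force"])
print(s["tool_pos"],np.mean(F,0),np.std(F,0))
o=cv2.imread("pics/side1.png")
k=lambda im:cv2.resize(im[255:315,265:325],None,fx=6,fy=6,interpolation=cv2.INTER_CUBIC)
cv2.imwrite("pics/h.png",np.hstack([k(o),k(S["frame"])]))
```

```text
[0.52456961 0.2648327  0.0502521 ] [-0.37247969 -0.42865131  0.03860938] [0.59136217 0.28644166 0.44544109]
```

View pics/h.png

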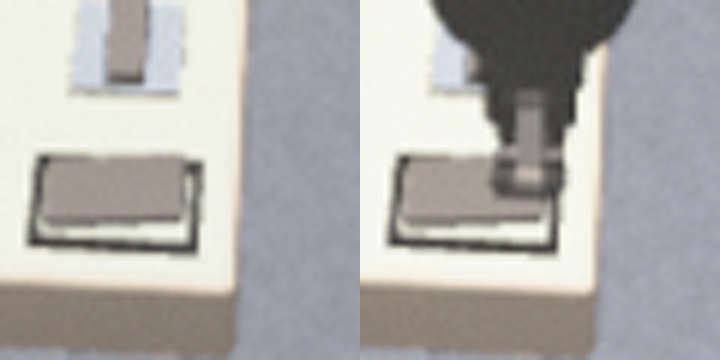

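The tip is now over the front end of the paddle, which hasn't moved. I'll keep going down.

Emit:
send_rows([
  {"offset": [0, 0, 0.2], "spin": 0},
  {"offset": [0, 0, 0.4], "spin": 0},
  {"offset": [0, 0, 0.4], "spin": 0},
  {"offset": [0, 0, 0.4], "spin": 0},
])

```text
time: 8.65
tool_pos: [0.5246, 0.2648, 0.0462]
tcp_rot: [-3.141, 0.001, -0.004]
contact_force: [-0.3, 0.4, -0.2]
width: -0.003
```

```bash
cat > fz.py <<'E'
from h import *
F=[]
for i in range(4):
    S=read_camera("side");s=state();F.append(s["contact_force"])
print(s["time"],s["tool_pos"].round(4),np.mean(F,0).round(2))
o=cv2.imread("pics/side1.png")
d=(S["frame"].astype(int)-o); d=np.abs(d).max(2)
for v in range(278,300): print(v,"".join("#" if x>40 else "+" if x>18 else "." for x in d[v,265:305]))
E
python3 fz.py
```

```text
8.85 [0.5246 0.2649 0.0463] [0.19 0.15 0.4 ]
278 ......................#############.....
279 .......................###########+.....
280 .........++.+..........###########......
281 .........++............+......+###......
282 ......................+###+.....+.......
283 .......+..............+###+...+..+......
284 ......................+##+.+++.#+#+.....
285 ......................+##+.+++.#+#+.....
286 .....................+####+...+###+.....
287 ......................############......
288 ......................+#########+.......
289 ..............................++........
290 ...........................+............
291 ........................................
292 ........++++####+.....+.++++++..........
293 ........++++++++........................
294 ........................................
295 ........................................
296 ........................................
297 ........................................
298 ........................................
299 ........................................
```

Emit:
send_rows([
  {"offset": [0, 0, 0.2], "spin": 0},
  {"offset": [0, 0, 0.4], "spin": 0},
  {"offset": [0, 0, 0.4], "spin": 0},
  {"offset": [0, 0, 0.4], "spin": 0},
])

```text
time: 9.35
tool_pos: [0.5247, 0.2648, 0.0422]
tcp_rot: [-3.141, 0.001, -0.004]
contact_force: [-1.2, 0.0, 0.7]
width: 0.0
```

```bash
python3 fz.py
```

```text
9.55 [0.5247 0.2648 0.0423] [-0.   -0.65  0.3 ]
278 ......................#############+....
279 ......................+############.....
280 .......................###########+.....
281 ........+++++++.....++++##++..####......
282 ........................++.....##+......
283 ......................+###+....+#.......
284 ......................+###+...+#+#......
285 ...........+..........+###.+..+###+.....
286 ..........+..+........###+.+++.#+#+.....
287 .........+.+..+......+####+....###+.....
288 .........+++++.+..+...##########+#......
289 ......+..+..+++++.+...+#########+.......
290 .......+++.........+....................
291 .......+#+...........+++++####..........
292 .......##########.....+#######+.........
293 .......+###++++++.......++++##..........
294 ........................................
295 ........................................
296 ........................................
297 ........................................
298 ........................................
299 ........................................
```

The paddle is turning: its near edge changes at both ends. Contact was at reported z ≈ 0.047. I'll continue until the force rises.

Emit:
send_rows([
  {"offset": [0, 0, 0.2], "spin": 0},
  {"offset": [0, 0, 0.4], "spin": 0},
  {"offset": [0, 0, 0.5], "spin": 0},
  {"offset": [0, 0, 0.5], "spin": 0},
])

```text
time: 10.05
tool_pos: [0.5248, 0.265, 0.0394]
tcp_rot: [-3.141, 0.001, -0.005]
contact_force: [-11.4, -3.5, 27.2]
width: -0.0
```

```bash
python3 fz.py
```

```text
10.25 [0.5248 0.265  0.0394] [-11.35  -4.04  26.98]
278 .....................###############....
279 .........##+.+........#############.....
280 ........+++#+++++....++############.....
281 ........++++++......++.###++.+####......
282 .........................+......+.......
283 .......+.......................+#+......
284 .......+..............+###+...+#+.......
285 .......+..............####....####+.....
286 ......................###++#++.#+##.....
287 .........+............###+.+++.#+#+.....
288 .......+..+.+..+......####+++++#+##.....
289 ......+#+.............##########+#......
290 ........++++++.........#+#++++##+.......
291 .......######+.......+.+++####++........
292 .......##########...++########+.........
293 .......+###++++++......+######..........
294 ..........................++##..........
295 ........................................
296 ........................................
297 ........................................
298 ........................................
299 ........................................
```

27 N means a hard stop. I'll lift and move over the round key, which uncovers the rocker so I can check it.

Emit:
send_rows([
  {"offset": [0, 0, -2], "spin": 0},
  {"offset": [0, 0, -4], "spin": 0},
  {"offset": [0.6, 4.7, -4], "spin": 0},
  {"offset": [1.2, 9.4, -4], "spin": 0},
  {"offset": [1.7, 14.1, -4], "spin": 0},
  {"offset": [1.7, 14.1, -4], "spin": 0},
  {"offset": [1.7, 14.1, -2], "spin": 0},
  {"offset": [1.7, 14.1, -2], "spin": 0},
])

```text
time: 11.25
tool_pos: [0.5408, 0.1245, 0.0583]
tcp_rot: [-3.141, -0.0, -0.001]
contact_force: [-0.3, 1.4, -0.3]
width: -0.001
```

Run:
```python
from h import *
S=read_camera("side");T=read_camera("top");s=state();print(s["tool_pos"],s["contact_force"])
o=cv2.imread("pics/side1.png")
k=lambda im,f=7:cv2.resize(im,None,fx=f,fy=f,interpolation=cv2.INTER_CUBIC)
a=k(S["frame"][235:315,250:320])   #490x560
b=k(T["frame"][195:255,178:222])   #308x420
t=k(o[270:305,265:309]) 
out=np.zeros((580,800,3),np.uint8);out[:560,:490]=a;out[:b.shape[0],492:800]=b[:,:308]
cv2.imwrite("pics/i.png",out)
tip=s["tool_pos"]+[0,0,.035]
print("tip side crop px",(proj(S,tip)-[250,235]+.5)*7-.5)
```

```text
[0.54171547 0.12459257 0.05955887] [-0.48214515 -0.09268953 -0.53292419]
tip side crop px [269.66244492   5.44307615]
```

View pics/i.png

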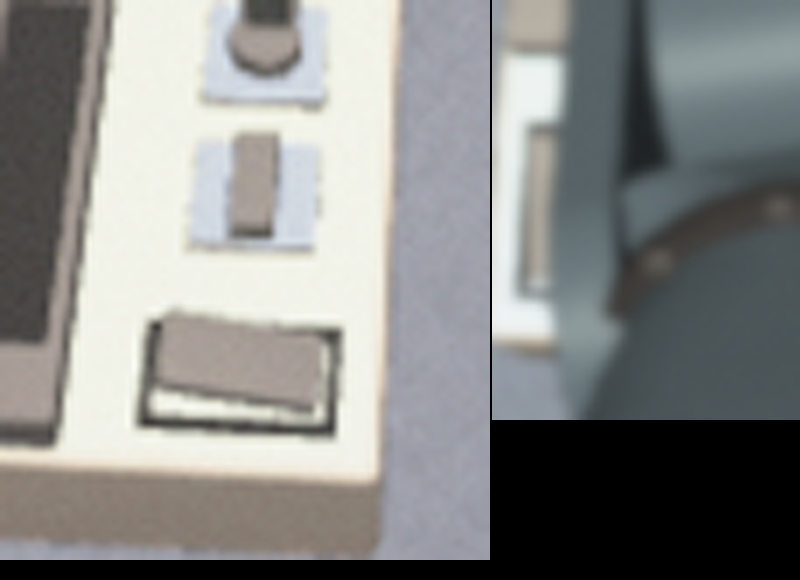

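The rocker's front end is down and its rear raised, so it is on. The finger hangs over the round key at (265,45). Pressing it now.

Emit:
send_rows([
  {"offset": [0.0, 0, 0.8], "spin": 0},
  {"offset": [0.0, 0, 1.4], "spin": 0},
  {"offset": [0, 0, 1.8], "spin": 0},
  {"offset": [0, 0, 2.1], "spin": 0},
  {"offset": [0, 0, 2.3], "spin": 0},
  {"offset": [0, 0, 2.4], "spin": 0},
  {"offset": [0, 0, 2.4], "spin": 0},
])

```text
time: 12.22
tool_pos: [0.5417, 0.1247, 0.0369]
tcp_rot: [-3.14, -0.001, -0.005]
contact_force: [-8.7, 0.3, 19.3]
width: -0.002
```

The key bottomed out, with 19 N at z = 0.0369. Lift and go to the bar key.

Emit:
send_rows([
  {"offset": [0, 0, 0], "spin": 0},
  {"offset": [0, 0, -1.5], "spin": 0},
  {"offset": [0, 0, -3], "spin": 0},
  {"offset": [0.1, -3.2, -3], "spin": 0},
  {"offset": [0.2, -6.4, -3], "spin": 0},
  {"offset": [0.2, -6.4, -3], "spin": 0},
  {"offset": [0.2, -6.4, -2], "spin": 0},
  {"offset": [0.2, -6.4, -2], "spin": 0},
])

```text
time: 13.22
tool_pos: [0.5431, 0.1878, 0.0561]
tcp_rot: [-3.141, 0.001, -0.002]
contact_force: [0.9, -0.2, 0.2]
width: -0.002
```

Run:
```python
from h import *
F=[]
for i in range(4):
    S=read_camera("side");s=state();F.append(s["contact_force"])
print(s["tool_pos"],np.mean(F,0))
o=cv2.imread("pics/side1.png");d=np.abs(S["frame"].astype(int)-o).max(2)
for v in range(236,262): print(v,"".join("#" if x>40 else "+" if x>18 else "." for x in d[v,270:310]))
```

```text
[0.54375914 0.18828074 0.05705803] [0.09586022 0.1133269  0.30564049]
236 .......##################...............
237 .......##################...............
238 .......##################...............
239 .......#################+...............
240 ........################................
241 ........################................
242 ........#####+.+########................
243 ........#####++..#######................
244 ........######+#++##+##+................
245 ........+######++.+####+................
246 .........+#############.................
247 ..........############..................
248 ..........############..................
249 ..........############..................
250 ..........###########+..................
251 ..........###########+..................
252 .........######+######..................
253 .........#############..................
254 .........#############..................
255 .........############+..................
256 .........++##########...................
257 ............#######+#...................
258 ............#########...................
259 .............++++++++...................
260 ........................................
261 ........................................
```

Emit:
send_rows([
  {"offset": [0, 0, 0.8], "spin": 0},
  {"offset": [0, 0, 1.3], "spin": 0},
  {"offset": [0, 0, 1.6], "spin": 0},
  {"offset": [0, 0, 1.9], "spin": 0},
  {"offset": [0, 0, 2.1], "spin": 0},
  {"offset": [0, 0, 2.2], "spin": 0},
  {"offset": [0, 0, 2.2], "spin": 0},
])

```text
time: 14.3
tool_pos: [0.5438, 0.1883, 0.0368]
tcp_rot: [-3.141, -0.0, -0.005]
contact_force: [-10.7, -3.9, 24.5]
width: 0.001
```

Same stop height, 24 N. Lift high and go toward the bell.

Emit:
send_rows([
  {"offset": [0, 0, 0], "spin": 0},
  {"offset": [0, 0, -3], "spin": 0},
  {"offset": [0, 0, -6], "spin": 0},
  {"offset": [0, 2, -8], "spin": 0},
  {"offset": [0, 7, -8], "spin": 0},
  {"offset": [0, 12, -8], "spin": 0},
  {"offset": [0, 17, -8], "spin": 0},
  {"offset": [0, 22, -8], "spin": 0},
  {"offset": [0, 27, -8], "spin": 0},
  {"offset": [0, 27, -8], "spin": 0},
])

```text
time: 15.55
tool_pos: [0.5429, -0.0853, 0.1163]
tcp_rot: [-3.141, 0.007, -0.005]
contact_force: [-0.4, 0.6, -0.6]
width: 0.001
```

Run:
```python
from h import *
T=read_camera("top");S=read_camera("side");s=state();print(s["tool_pos"],s["contact_force"])
p=(345+(198.5)/9-.5,205+195.5/9-.5);q=(265+27.05-.5,145+15.85-.5)
print(at_z(T,*p,.062),at_z(S,*q,.062))
for n,c in(("s",S),("t",T)):
  for l in("bell_base","bell_top"):
    for r in search_frame(l,c)[:3]: print(n,l,round(r["score"],2),np.round(r["position"],3))
P=[c["K"]@np.c_[c["R"],c["t"]] for c in(T,S)]
h=cv2.triangulatePoints(P[0],P[1],np.array(p).reshape(2,1),np.array(q).reshape(2,1));print((h[:3]/h[3]).ravel())
for n,c in(("side",S),("top",T)):
  for r in cut_out("bell_base",c)[:3]:
    m=r["mask"]; print(n,r["score"],np.argwhere(m).mean(0)[::-1],c["frame"][m].mean(0))
```

```text
[ 0.54304111 -0.08241661  0.11631538] [-0.61408947  0.83307352 -0.16042368]
[ 0.53677488 -0.20546344  0.062     ] [ 0.54118934 -0.21029325  0.062     ]
s bell_base 0.97 [ 0.535 -0.188  0.028]
s bell_base 0.85 [ 0.57  -0.044  0.035]
s bell_base 0.57 [ 0.576 -0.33   0.016]
t bell_base 0.79 [ 0.549 -0.335  0.038]
t bell_base 0.51 [ 0.532 -0.232  0.036]
[ 0.53852711 -0.20517618  0.06561242]
side 0.74 [291.89678899 173.32798165] [130.45183486 131.69724771 134.77752294]
side 0.74 [280.71186441 204.37711864] [ 74.0529661   74.97457627 195.92584746]
side 0.52 [286.74264706 147.80147059] [118.16176471  72.46323529 108.34558824]
top 0.62 [413.90625    222.84505208] [146.02473958  66.77864583 128.87239583]
```

Bell pin at about (0.5385, -0.2065), from both views to within a few mm. Moving above it.

Emit:
send_rows([
  {"offset": [-0.2, 4.1, 0], "spin": 0},
  {"offset": [-0.4, 8.2, 0], "spin": 0},
  {"offset": [-0.4, 12.4, 0], "spin": 0},
  {"offset": [-0.4, 12.4, 2], "spin": 0},
  {"offset": [-0.4, 12.4, 4.5], "spin": 0},
  {"offset": [-0.4, 12.4, 7.1], "spin": 0},
  {"offset": [-0.4, 12.4, 7.1], "spin": 0},
  {"offset": [-0.4, 12.4, 7.1], "spin": 0},
])

```text
time: 16.95
tool_pos: [0.5405, -0.2049, 0.0464]
tcp_rot: [-3.141, -0.003, -0.007]
contact_force: [0.5, -0.7, 0.7]
width: -0.002
```

Run:
```python
from h import *
F=[]
for i in range(4):
    S=read_camera("side");s=state();F.append(s["contact_force"])
print(s["tool_pos"],np.mean(F,0))
out=cv2.resize(S["frame"][120:200,250:335],None,fx=7,fy=7,interpolation=cv2.INTER_CUBIC)
print((proj(S,s["tool_pos"]+[0,0,.034])-[250,120]+.5)*7-.5)
cv2.imwrite("pics/j.png",out)
```

```text
[ 0.54042778 -0.20509993  0.04639538] [ 0.43442258 -0.19378937  0.11629056]
[295.00821511 261.63976896]
```

View pics/j.png

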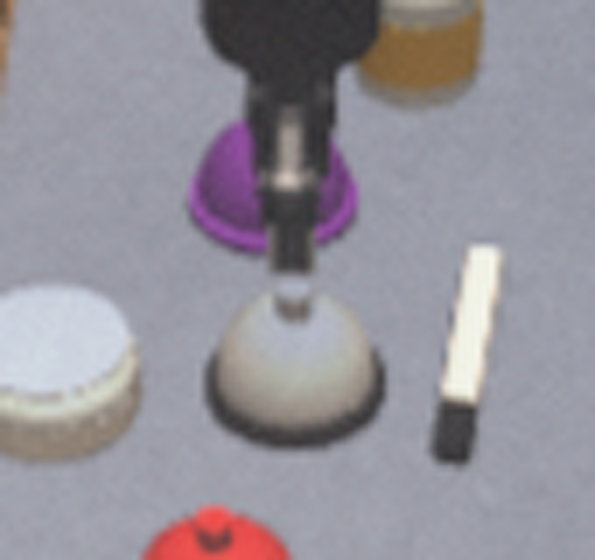

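The closed fingertip is right above the pin at (292,285). I'll press gently, as the bell is loose.

Emit:
send_rows([
  {"offset": [0, 0, 0.8], "spin": 0},
  {"offset": [0, 0, 1.4], "spin": 0},
  {"offset": [0, 0, 1.8], "spin": 0},
  {"offset": [0, 0, 2.1], "spin": 0},
  {"offset": [0, 0, 2.3], "spin": 0},
  {"offset": [0, 0, 2.4], "spin": 0},
  {"offset": [0, 0, 2.4], "spin": 0},
  {"offset": [0, 0, 2.4], "spin": 0},
])

```text
time: 18.15
tool_pos: [0.5403, -0.205, 0.023]
tcp_rot: [-3.141, -0.002, -0.006]
contact_force: [-5.8, 1.7, 11.9]
width: 0.001
```

Run:
```python
from h import *
F=[]
for i in range(4):
    S=read_camera("side");s=state();F.append(s["contact_force"])
print(s["tool_pos"],np.mean(F,0))
o=cv2.imread("pics/side1.png");d=np.abs(S["frame"].astype(int)-o).max(2)
for v in range(150,188): print(v,"".join("#" if x>40 else "+" if x>18 else "." for x in d[v,272:312]))
```

```text
[ 0.54031936 -0.20506675  0.02305332] [-6.02421965  2.50001493 10.76059994]
150 ..............+++######+#...............
151 ...............++######++...............
152 ...............+++###++#................
153 ...............+##++####................
154 ...............#########................
155 ...............#########................
156 ...............+########................
157 ...............#########................
158 ................#######+................
159 ................+######.................
160 ................+######.................
161 ................+######.................
162 ................#######.................
163 ................#######.................
164 ................++....+.................
165 ........................................
166 ........................................
167 ........................................
168 ........................................
169 ........................................
170 ........................................
171 ........................................
172 ........................................
173 ........................................
174 ........................................
175 ........................................
176 ........................................
177 ........................................
178 ........................................
179 ........................................
180 ........................................
181 ........................................
182 ........................................
183 ........................................
184 ........................................
185 ........................................
186 ........................................
187 ........................................
```

Bottomed out (11 N, at the expected stop height) and the bell hasn't moved. Lifting clear.

Emit:
send_rows([
  {"offset": [0, 0, 0], "spin": 0},
  {"offset": [0, 0, -2], "spin": 0},
  {"offset": [0, 0, -5], "spin": 0},
  {"offset": [0, 0, -9], "spin": 0},
  {"offset": [0, 0, -12], "spin": 0},
  {"offset": [0, 0, -12], "spin": 0},
  {"offset": [0, 0, -12], "spin": 0},
  {"offset": [0, 0, -12], "spin": 0},
])

```text
time: 19.35
tool_pos: [0.5393, -0.2049, 0.1418]
tcp_rot: [-3.14, -0.002, -0.004]
contact_force: [0.0, -0.6, -0.1]
width: 0.0
```

Run:
```python
from h import *
S=read_camera("side");s=state()
print(s["tool_pos"],s["contact_force"])
o=cv2.imread("pics/side1.png");d=np.abs(S["frame"].astype(int)-o).max(2)>35
n,l,st,c=cv2.connectedComponentsWithStats(d.astype(np.uint8))
for i in range(1,n):
    if st[i,4]>3: print(st[i])
```

```text
[ 0.53942266 -0.20492155  0.14201493] [ 0.56726438 -0.07392063  0.03548324]
[ 263    0  148  135 5181]
[391   0  25   6  86]
[454   0  25  17 237]
[ 452    0   84  178 5926]
[391   6   2   2   4]
[396   7   6   2   9]
[444   9   1   7   7]
[465  15   5   2   6]
[460  17   6   4   9]
[455  21   4   2   4]
[379  30   2   2   4]
[397  38   9  10  36]
[494  45   3   3   4]
[377  46   3   6   9]
[392  59   3  12  27]
[419  64   2   3   4]
[ 410   76   43  132 3688]
[526 104  16  42 286]
[455 108   6   4   9]
[459 120   1   4   4]
[455 126   3   2   4]
[460 128   1   4   4]
[557 129   3   3   5]
[545 133  15  44 270]
[470 135   1   4   4]
[462 141   4   3   4]
[467 140   3   3   4]
[466 146   4   4   5]
[530 146  11   8  55]
[457 154   3   4   5]
[478 158   3   3   4]
[477 162   3   3   6]
[479 164   4   4   6]
[475 170   3   3   4]
[477 172   5   9  13]
[474 177   2   3   4]
[483 178   3   3   7]
[ 480  178   66   66 1149]
[494 213  10  28  56]
[274 279   8   2  11]
[272 290  10   3  20]
[285 291  11   4  27]
```

Apart from the robot itself, the only change in the scene is the rocker (around (272–296, 279–295)). The bell, keys and bystanders match the first picture. Handing in.

```bash
python3 -c "
from plant import *
print(job_done())"
```

```text
the job is handed in; nothing more can be done
None
```

I pressed all four with the closed fingertips, in order: rocker, round key, bar key, then the steel bell's plunger. I lifted clear after each one, left the square key alone, and handed the job in at about 19.4 s. No verdict was reported.

| Part | Force at the stop | How it was confirmed |
|---|---|---|
| Rocker | 27 N | The picture shows its front end down and rear raised |
| Round key | 19 N | Bottomed out at reported z = 0.0369 m |
| Bar key | 24 N | Bottomed out at reported z = 0.0368 m |
| Bell plunger | 11 N | Stopped at the expected height; the bell did not move |

- **Last check:** in the side view after the final lift, the only change from the first picture, apart from the robot, was the rocker. The tool force was about zero. The key and plunger travel was not measured directly; it follows from the forces and stop heights.
- **Fingertip height:** the shut fingertips touched things about 33 mm higher than the reported tool position implied. I saw this in the images and confirmed it by the rocker contact, then allowed for it in every press.
- **Camera disagreement:** the top and side views differed by about 5 mm in position, so I used averages.

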